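# Stack a cleaning tray on its mate by its corner lugs

### The arm

A 6-joint arm with a two-finger parallel gripper is mounted at the origin on a cart in front of the work surface, level with it; the furniture and walls round the work are solid. World frame = base frame: x ahead of the robot, y to its left, z up, the work surface at z = 0. Lengths are in m, angles in rad, forces in N, time in s.
With the tool pointing down it reaches from about 0.35 to 0.925 m from the base axis. Payload 6.4 kg.
Tool frame: the origin (TCP) lies between the finger pads; the fingertips stand 17 mm ahead of it and the grasp point (between the pads) lies 2 mm behind it; z points along the fingers, x is the direction in which the jaws open and shut, and the axes are right-handed (so a half turn about z gives the same grasp; the last joint's range is limited). The gripper opens to 85 mm and grips with 20 to 120 N. Pads are 22 mm wide; open, the fingers measure 114 mm over their backs; the gripper's body (76 mm by 85 mm) begins 54 mm behind the grasp point. The pads swing forward as they close: fully open they stand 13 mm farther back than shut.
Start: joints at [1.083, 0.245, 1.558, -0, 1.339, -0.174], TCP at [0.201, 0.618, 0.248] pointing down, gripper open.
Joint ranges: [-3.13, 3.13], [-1.02, 2.26], [0.13, 2.54], [-0.95, 4.09], [0.21, 2.88], [-2.74, 2.74]. Speed limits (rad/s): [2.57, 2.57, 3.14, 3.14, 3.14, 3.14].

### API

Orientations are given as [roll, pitch, yaw] about the fixed x, y, z axes, in that order (R = Rz(yaw) Ry(pitch) Rx(roll)).
In Python, from station import arm gives the robot as it stands.
- The arm moves only by the tool jog_arm, never from a script. Its argument "targets" is a list of rows, each an object with "travel": the shift along the tool's x, y, z in units of 0.25 m (1.0 is 0.25 m), a list of three; "roll": the turn about the tool's z in units of 2 pi rad (1.0 is 2 pi rad). In form: [{"travel": [x, y, z], "roll": roll}, ...]. A call has 1 to 5 rows; each row shifts and turns the commanded pose from where the row before left it, along the tool's axes as they then stand; what a row does not reach is not made up. A row lasts 1/8 s, in which the tool goes at most 62.5 mm and 10.7 degrees, less where a joint would pass 70% of its speed; a pose out of reach is approached as far as the arm can. A call with a number of a shift or a turn outside -1 to 1 is refused whole. A call with a gripper value outside its range is refused whole. "jaw" is the opening, from -1 (shut) to 1 (fully open), set as the call begins (left out, the last holds). The fingers move at their own pace and stop on an object; "grip_force" is the grip in N (left out, the last holds). Time passes only in rows, so rows that do not move let the fingers close. It gives the time, the measured TCP pose, the force and the opening at its end, in the units of the state.
- arm.read_state(): the state, without advancing time (a new reading comes with each control period).
- arm.camera(name): name is "side" or "top"; returns (picture, depth): 480x640x3 uint8, red, green, blue; 480x640 float32, m along the optical axis (not along the pixel's ray), 0 where there is no reading.
- arm.camera_model(name): a dict with "fovy" (degrees; the focal length in pixels is half the picture's height over the tangent of half this angle, whatever the lens; pixels are square), "cx", "cy" (the principal point, pixels), "k1" (the pictures are not rectified: a ray, as slopes to the right and down, at radius r is drawn at 1 + k1 r^2 times it, then the intrinsics apply), "position" and "attitude" of the camera in the world. Camera axes: x right, y down, z forward; pixel columns grow to the right and rows downward; lengths in m; the calibration is good to about 2 mm. A picture is of the moment at which its call begins. camera_model takes no time and is no camera call.
- arm.sign_off(): hands the job in, once; it reports no verdict.
Trained networks look in the newest picture that a camera, given by its name, has taken for a name from the list of things; names that differ only in an ending like _2 or _b are one class to them, and where a whole thing is asked for, a point or a joint stands for the part that bears it (a point fixed in the world has none). Each returns a list of dicts, best first, with "confidence" (0 to 1); they miss things now and then, are a little off and sometimes report something else, mostly with a low value. They report only what shows in the picture. A call takes as long as a camera call.
- arm.silhouettes(camera, thing): "mask" (480x640 bool, what is visible of it) and "box" ([centre column, centre row, width, height] in pixels, round what is visible of it).
The state is a dict: "time": time; "qpos": joint angles; "dq": joint speeds; "joint_torque": joint torques, N m; "tool_pos": TCP position; "orientation": TCP orientation; "wrist_force": force on the tool from outside, world axes, zero at the start; "torque": the same for the moment, N m; "finger_gap": finger opening in m.
Only numpy, scipy, OpenCV 4.12 (cv2) and the standard library are available. Lean on these libraries where they do the work, as an engineer would, in place of code of your own. Each camera call takes 0.05 s, during which the arm holds its last target.

### The job

Lift the loose grey tray by its black handle and stack it, squared up, on the grey tray that stands on the dark steel base, gently feeling for the place until all four lugs under it have dropped into the corner sockets and it sits level and fully home. The lower tray's exact place on its base is not known, so do not force the upper tray and do not let it fall into place, but lower it in the hand, and do not disturb the things lying around.

Things in the scene. Friction and masses are not known exactly. Their poses are not given: they have to be found in the camera images.
- handle (a point): Centre of the black handle bar of the loose grey tray. z up, y along the bar, x across it. The bar is 14 mm wide (x), 112 mm long (y), 16 mm high; its ends stand on 12 mm posts at y = +-50 mm, leaving 88 mm free to grasp. Measured down from here: partition top (4 mm thick) 52 mm, tray rim 41 mm, inner floor 80 mm, floor underside 85 mm, lug undersides 97 mm.
- upper_tray: The loose grey tray (0.3 to 0.65 kg), 130 (x) x 180 (y) mm, open on top; origin midway between its lugs, level with their undersides; axes as the handle's. Under its floor are four square lugs, 16 x 16 mm, 12 mm long, centred at x = +-49, y = +-74 mm. The same if turned half round.
- dock: Fixed dark steel base plate, 164 (x) x 214 (y) x 10 mm, with corner stops 24 mm high; origin on the table under its centre, z up. The lower grey tray, 130 (x) x 180 (y) mm, stands on it, square with it, with play inside the stops. Handle point above this origin: 169 mm when the lugs rest on the lower rim, 157 mm when fully home (upper floor on lower rim).
- rim_nominal (a point): Point over the base's centre at the height of the lower tray's rim (72 mm); axes as the base's. The lower tray's true centre lies up to 8.5 mm from it in x and in y, not measured: find it by feel. Square sockets 20 x 20 mm, 20 mm deep, mouths level with the rim, at x = +-49, y = +-74 mm from that true centre. Pushed sideways it holds up to about 14 N, then slides to the stops (9.5 mm).
- scrub_brush: Bystander: wooden scrubbing brush, 61 x 154 x 46 mm; origin under its centre. Leave it alone.
- marker: Bystander: felt marker, 17 x 135 x 16 mm; origin under its centre. Leave it alone.
- dosing_cup: Bystander: small white cup, 65 mm wide, 68 mm high; origin under its centre. Leave it alone.
- key_ring: Bystander: bunch of keys with a blue tag, 101 x 122 x 8 mm; origin under its centre. Leave it alone.
- conc_small: Bystander: white bottle with a blue screw cap, 56 mm wide, 190 mm high; origin under its centre. Leave it alone.

How it is judged:
On the way, in this order (a step that is already met when the one before it is completed fails the run):
1. the tray is lifted clear of the table (height (world z) of handle above 0.16 m), for 0.1 s.
2. the tray's lugs have dropped into the sockets: level, square and fully home (x of handle in the frame of dock between -0.014 and 0.014 m and y of handle in the frame of dock between -0.014 and 0.014 m and z of handle in the frame of dock between 0.153 and 0.161 m and angle between handle's own z axis and vertical below 0.04 rad and angle between the y axis of handle and the y axis of dock, either way round below 0.06 rad), for 0.2 s.
At the end, for the whole second after the job is handed in: The tray rests on the lower tray with its handle 157 mm +-4 mm above the base's origin (all four lugs in their sockets), within 14 mm of the base's centre in x and in y, level within 0.04 rad, square with the base within 0.06 rad, released and still (all of step 2 and linear speed of upper_tray below 0.02 m/s); the robot touches nothing.
It fails at once if the upper tray falls or is slammed onto the lower one instead of being lowered: it moves faster than 0.3 m/s while over the base and within 30 mm of being home (horizontal distance between handle and dock below 0.03 m and z of handle in the frame of dock below 0.187 m and linear speed of upper_tray above 0.3 m/s).
It fails at once if the upper tray presses or knocks on the lower tray or its base with more than 40 N (contact force between upper_tray and dock above 40 N).
It fails at once if a thing lying around is moved by more than 25 mm (distance of any of scrub_brush, marker, dosing_cup, key_ring, conc_small from where it was at the start of the episode above 0.025 m).
It also fails if it takes over 67 s, if anything falls off the work surface, if the arm or the gripper's body presses on something with over 40 N, if the wrist force passes 120 N, or if a joint passes its speed limit or range.

## Working session

There is one attempt and no reset: what is moved stays moved. The work goes in short steps, Python scripts to look and compute and a tool call to move; the robot and the scene stay as the last step left them, time stands still between calls to the robot, and variables do not carry over. Pictures are saved under pics/ and viewed, and the job is handed in when it is done.

Besides the shell and the picture viewer there is one more tool, called after "Request:" as name(argument=value, ...) on one line, values as JSON. jog_arm: Moves the arm, as the interface text tells. Its arguments: {"type":"object","properties":{"targets":{"type":"array","items":{"type":"object","properties":{"travel":{"type":"array","items":{"type":"number"}},"roll":{"type":"number"}}}},"jaw":{"type":"number"},"grip_force":{"type":"number"}},"required":["targets"]}

```bash
ls; mkdir -p pics
cat > h.py <<'E'
import numpy as np, cv2
from station import arm
def look(n,tag):
    p,d=arm.camera(n); cv2.imwrite(f'pics/{tag}.png',p[:,:,::-1]); np.savez(f'{tag}.npz',p=p,d=d); return p,d
E
python3 - <<'E'
from h import *
for n in ['side','top']:
    look(n,n+'0'); print(arm.camera_model(n))
print(arm.read_state())
E
```

```text
pics
{'fovy': 52.08993135306477, 'cx': 316.58843707326065, 'cy': 238.19664906234686, 'k1': -0.020786455510130145, 'position': array([-0.18003441, -0.81512254,  1.29659326]), 'attitude': array([-2.36900307, -0.01136597, -0.75056321])}
{'fovy': 50.910717431863986, 'cx': 317.0950754078483, 'cy': 237.61992734298718, 'k1': 0.04412877471818091, 'position': array([0.37207689, 0.01350686, 1.45454324]), 'attitude': array([-2.97405303e+00, -9.70246830e-04, -1.57616487e+00])}
{'time': 0.1, 'qpos': array([ 1.08289885e+00,  2.45737653e-01,  1.55888118e+00, -2.58488681e-05,
        1.33873773e+00, -1.74095541e-01]), 'dq': array([ 0.00106543, -0.00293089, -0.00224811, -0.0006955 ,  0.00095688,
       -0.00230102]), 'joint_torque': array([ 4.67062891e-04, -4.30671787e+01, -3.27128005e+01, -9.81356879e-05,
        2.86732989e-03, -1.19688178e-05]), 'tool_pos': array([0.20041092, 0.61783232, 0.24730059]), 'orientation': array([-3.14131188e+00,  1.74160082e-03,  1.25700060e+00]), 'wrist_force': array([ 0.18317278, -0.75432649,  0.59248197]), 'torque': array([-0.05435532, -0.03641009, -0.0616908 ]), 'finger_gap': 0.08526797672018187}
```

View pics/top0.png

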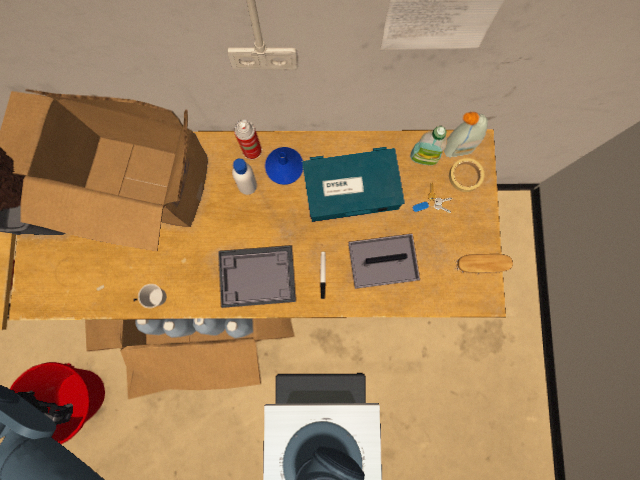

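View pics/side0.png

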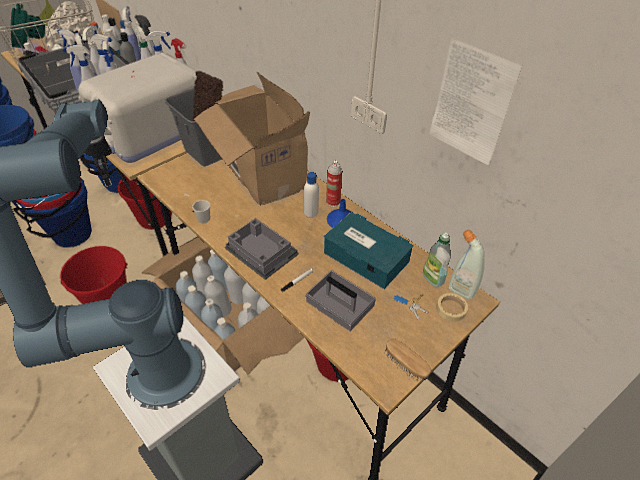

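The top picture shows the loose tray with its black bar at about (386,259), the dock with the lower tray at about (257,276), and the marker between them at (323,275). Next I measure positions from depth.

```bash
cat >> h.py <<'E'
from scipy.spatial.transform import Rotation as Rn
def cloud(n,d):
    m=arm.camera_model(n); f=240/np.tan(np.radians(m['fovy'])/2)
    v,u=np.mgrid[0:480,0:640]; a=(u-m['cx'])/f; b=(v-m['cy'])/f
    x,y=a.copy(),b.copy()
    for _ in range(10):
        s=1+m['k1']*(x*x+y*y); x,y=a/s,b/s
    P=np.dstack([x*d,y*d,d]); R=Rn.from_euler('xyz',m['attitude']).as_matrix()
    return P@R.T+m['position']
def proj(n,P):
    m=arm.camera_model(n); f=240/np.tan(np.radians(m['fovy'])/2)
    R=Rn.from_euler('xyz',m['attitude']).as_matrix(); c=(np.asarray(P)-m['position'])@R
    x,y=c[...,0]/c[...,2],c[...,1]/c[...,2]; s=1+m['k1']*(x*x+y*y)
    return np.stack([x*s*f+m['cx'],y*s*f+m['cy']],-1)
E
python3 - <<'E'
from h import *
for n in ['top','side']:
    d=np.load(n+'0.npz')['d']; C=cloud(n,d)
    for t in ['handle','upper_tray','dock','marker','conc_small','dosing_cup','key_ring','scrub_brush']:
        for s in arm.silhouettes(n,t)[:2]:
            m=s['mask']&(d>0); P=C[m]
            if len(P)==0: continue
            r=cv2.minAreaRect(P[:,:2].astype(np.float32)*1000)
            print(n,t,round(s['confidence'],2),np.round(s['box']),len(P),'rect',np.round(r[0]),np.round(r[1]),round(r[2],1),'z',np.round(np.percentile(P[:,2],[2,50,98]),3))
            np.save(f'm_{n}_{t}.npy',s['mask']) if s is not None else 0
E
```

```text
top handle 0.63 [386. 261.  71.  52.] 3105 rect [ 549. -182.] [141. 196.] 7.0 z [0.01  0.019 0.107]
top upper_tray 0.97 [386. 261.  68.  55.] 3048 rect [ 548. -175.] [140. 182.] 7.3 z [0.012 0.019 0.107]
top dock 0.68 [256. 276.  80.  63.] 4276 rect [507. 187.] [165. 219.] 4.4 z [0.006 0.017 0.075]
top marker 0.51 [323. 277.   4.  44.] 202 rect [508.  -6.] [ 12. 126.] 89.6 z [0.008 0.015 0.021]
top conc_small 0.71 [245. 177.  21.  34.] 574 rect [772. 212.] [51. 49.] 86.3 z [0.026 0.136 0.193]
top dosing_cup 0.84 [150. 297.  29.  19.] 484 rect [450. 465.] [62. 64.] 32.1 z [-0.001  0.032  0.071]
top key_ring 0.64 [431. 199.  36.  30.] 308 rect [ 712. -334.] [93. 98.] 50.1 z [-0.003  0.004  0.01 ]
top scrub_brush 0.66 [486. 263.  56.  24.] 949 rect [ 556. -608.] [ 62. 449.] 6.2 z [0.001 0.047 0.053]
side handle 0.57 [341. 303.  66.  56.] 2393 rect [ 554. -160.] [174. 216.] 6.2 z [0.01  0.029 0.105]
side handle 0.52 [296. 279.  30.  22.] 173 rect [502.  -4.] [137.  27.] 3.0 z [-0.003  0.013  0.019]
side upper_tray 0.59 [341. 301.  75.  63.] 2427 rect [ 555. -160.] [176. 216.] 6.2 z [0.001 0.029 0.105]
side dock 0.78 [263. 249.  73.  57.] 2466 rect [504. 207.] [181. 262.] 4.9 z [0.004 0.027 0.074]
side marker 0.42 [297. 280.  29.  20.] 143 rect [501.  -2.] [ 28. 125.] 89.5 z [-0.     0.013  0.019]
side conc_small 0.6 [312. 194.  14.  47.] 577 rect [804. 253.] [173.  58.] 50.9 z [0.003 0.103 0.189]
side dosing_cup 0.65 [202. 212.  20.  21.] 350 rect [461. 506.] [155.  71.] 60.4 z [-0.001  0.045  0.07 ]
side key_ring 0.7 [412. 307.  32.  23.] 221 rect [ 732. -327.] [105.  86.] 89.1 z [-0.005  0.001  0.007]
side scrub_brush 0.83 [410. 358.  48.  37.] 912 rect [ 732. -453.] [455. 147.] 2.4 z [-0.003  0.045  0.051]
```

Run:
```python
from h import *
def rect(P): 
    r=cv2.minAreaRect(P[:,:2].astype(np.float32)*1000); return np.round(r[0],1),np.round(r[1],1),round(r[2],2)
for n in ['top','side']:
    d=np.load(n+'0.npz')['d']; p=np.load(n+'0.npz')['p']; C=cloud(n,d)
    def reg(x0,x1,y0,y1,z0,z1): return (d>0)&(C[...,0]>x0)&(C[...,0]<x1)&(C[...,1]>y0)&(C[...,1]<y1)&(C[...,2]>z0)&(C[...,2]<z1)
    m=reg(.45,.65,-.28,-.07,.09,.12); print(n,'bar',m.sum(),rect(C[m]),np.median(C[m][:,2]),C[m].mean(0))
    X=C[m][:,:2]; u,s,v=np.linalg.svd(X-X.mean(0)); print(' ang',np.degrees(np.arctan2(v[0,1],v[0,0])))
    m=reg(.44,.66,-.29,-.06,.05,.07); print(n,'upper rim',m.sum(),rect(C[m]),np.median(C[m][:,2]))
    m=reg(.40,.61,.06,.32,.064,.082); print(n,'lower rim',m.sum(),rect(C[m]),np.median(C[m][:,2]))
    m=reg(.40,.61,.06,.32,.006,.1); print(n,'dock all',m.sum(),rect(C[m]))
    m=reg(.40,.61,.06,.32,.018,.03); print(n,'stops',m.sum(),rect(C[m]))
    c=reg(.3,.8,-.05,.05,-.02,.02); print('table z',np.median(C[c][:,2]))
    h=C.copy()
    if n=='top':
        cv2.imwrite('pics/topz.png',cv2.resize(p[235:315,210:300,::-1],None,fx=8,fy=8,interpolation=cv2.INTER_CUBIC)[:600,:800])
    else: cv2.imwrite('pics/sidez.png',cv2.resize(p[210:285,215:305,::-1],None,fx=8,fy=8,interpolation=cv2.INTER_CUBIC)[:600,:800])
```

```text
top bar 229 (array([ 544.2, -176. ]), array([ 14.1, 112. ]), 6.93) 0.10509649881654104 [ 0.54363911 -0.17514042  0.10453609]
 ang -82.73139991495192
top upper rim 383 (array([ 544.1, -175.2]), array([132.1, 181.9]), 7.2) 0.05564694850247287
top lower rim 593 (array([499.3, 181.6]), array([130.8, 182.7]), 4.19) 0.07178493823794607
top dock all 4294 (array([504.8, 188.9]), array([209.5, 256.8]), 0.11)
top stops 867 (array([506.9, 185.4]), array([156.8, 209.6]), 4.26)
table z 0.0009067966493111479
side bar 192 (array([ 537.6, -177.3]), array([ 18.2, 113.3]), 6.67) 0.10222608466686323 [ 0.53603758 -0.17943063  0.10141988]
 ang -82.2703438931059
side upper rim 337 (array([ 536.7, -176.8]), array([135.9, 184. ]), 7.34) 0.05437383016315289
side lower rim 439 (array([492.4, 181.2]), array([137.1, 189. ]), 3.58) 0.06968501589866305
side dock all 2427 (array([506.2, 189.3]), array([257.1, 207.8]), 88.85)
side stops 412 (array([498.9, 183.6]), array([161. , 214.7]), 5.83)
table z -0.0005661420223144198
```

View pics/topz.png

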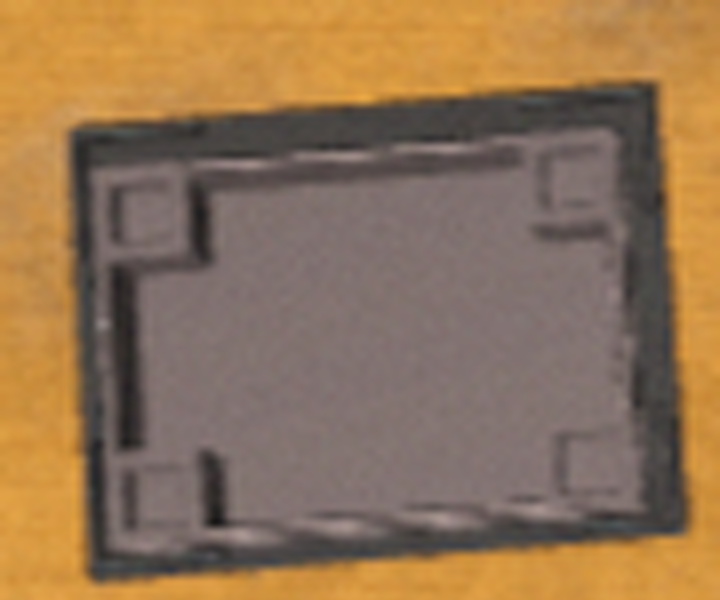

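View pics/sidez.png

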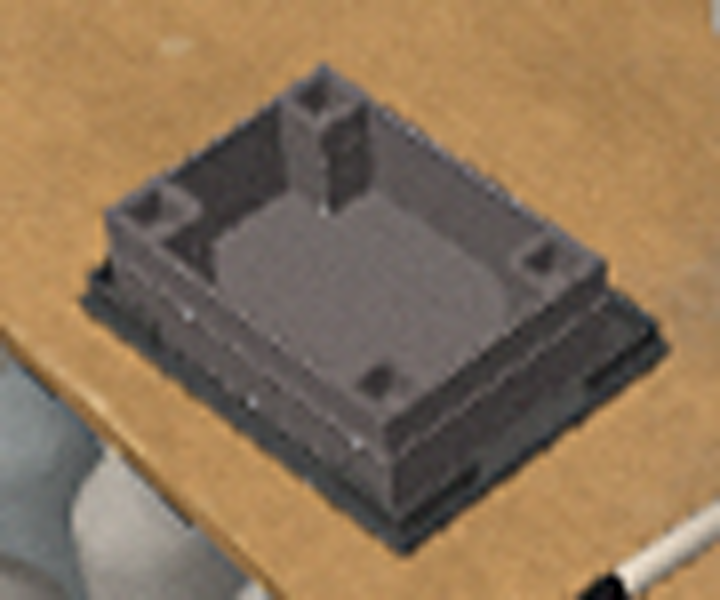

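Request:
jog_arm(targets=[{"travel":[-0.173,0.1525,0.0],"roll":0},{"travel":[-0.173,0.1525,0.0],"roll":0},{"travel":[-0.173,0.1525,0.0],"roll":0},{"travel":[-0.173,0.1525,0.0],"roll":0},{"travel":[-0.173,0.1525,0.0],"roll":0}], jaw=1, grip_force=60)

```text
time: 1.52
tool_pos: [0.3157, 0.3521, 0.2485]
orientation: [3.141, -0.001, 1.257]
wrist_force: [0.8, 0.4, 1.0]
finger_gap: 0.0852
```

Request:
jog_arm(targets=[{"travel":[-0.173,0.1525,0.0],"roll":0},{"travel":[-0.173,0.1525,0.0],"roll":0},{"travel":[-0.173,0.1525,0.0],"roll":0},{"travel":[-0.173,0.1525,0.0],"roll":0},{"travel":[-0.173,0.1525,0.0],"roll":0}])

```text
time: 2.15
tool_pos: [0.4303, 0.0874, 0.2488]
orientation: [3.14, -0.001, 1.257]
wrist_force: [0.6, 0.6, 0.3]
finger_gap: 0.0855
```

Request:
jog_arm(targets=[{"travel":[-0.173,0.1525,0.04],"roll":0},{"travel":[-0.173,0.1525,0.04],"roll":0},{"travel":[-0.173,0.1525,0.04],"roll":0},{"travel":[-0.173,0.1525,0.04],"roll":0},{"travel":[-0.173,0.1525,0.04],"roll":0}])

```text
time: 2.78
tool_pos: [0.545, -0.1773, 0.1982]
orientation: [3.141, -0.0, 1.257]
wrist_force: [0.0, -0.9, 0.9]
finger_gap: 0.0855
```

Request:
jog_arm(targets=[{"travel":[0,0,0],"roll":0.0257},{"travel":[0,0,0],"roll":0.0257},{"travel":[0,0,0],"roll":0.0257},{"travel":[0,0,0],"roll":0.0257},{"travel":[0,0,0],"roll":0.0257}])

```text
time: 3.4
tool_pos: [0.5444, -0.1754, 0.1984]
orientation: [3.141, -0.0, 0.444]
wrist_force: [-0.1, 0.1, 0.5]
finger_gap: 0.0856
```

Request:
jog_arm(targets=[{"travel":[0,0,0],"roll":0.0257},{"travel":[0,0,0],"roll":0.0257},{"travel":[0,0,0],"roll":0}])

```text
time: 3.78
tool_pos: [0.5444, -0.1753, 0.1984]
orientation: [3.142, -0.0, 0.129]
wrist_force: [0.6, 0.4, 1.1]
finger_gap: 0.0854
```

Request:
jog_arm(targets=[{"travel":[0,0,0.12],"roll":0},{"travel":[0,0,0.12],"roll":0},{"travel":[0,0,0.12],"roll":0},{"travel":[0,0,0.054],"roll":0},{"travel":[0,0,0],"roll":0}])

```text
time: 4.4
tool_pos: [0.544, -0.1751, 0.0942]
orientation: [-3.141, 0.001, 0.128]
wrist_force: [1.0, -0.9, -0.2]
finger_gap: 0.0851
```

Run:
```python
from h import *
p,d=look('side','side1'); cv2.imwrite('pics/s1z.png',cv2.resize(p[200:350,260:430,::-1],None,fx=4,fy=4))
```

```text
(no output)
```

View pics/s1z.png

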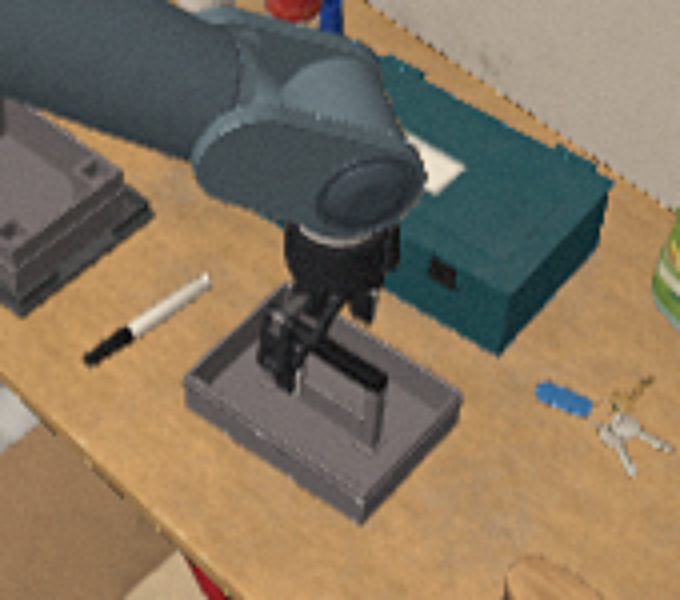

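The picture shows the fingers straddling the bar near its middle, at about (290,350) in the crop. I close the gripper now.

Request:
jog_arm(targets=[{"travel":[0,0,0],"roll":0},{"travel":[0,0,0],"roll":0},{"travel":[0,0,0],"roll":0},{"travel":[0,0,0],"roll":0},{"travel":[0,0,0],"roll":0}], jaw=-1, grip_force=80)

```text
time: 5.08
tool_pos: [0.5435, -0.1755, 0.095]
orientation: [-3.141, 0.003, 0.127]
wrist_force: [-5.8, 0.2, 4.0]
finger_gap: 0.0125
```

Request:
jog_arm(targets=[{"travel":[0,0,0],"roll":0},{"travel":[0,0,0],"roll":0},{"travel":[0,0,0],"roll":0}])

```text
time: 5.45
tool_pos: [0.5435, -0.1755, 0.095]
orientation: [-3.141, 0.002, 0.127]
wrist_force: [-4.9, -0.3, 4.0]
finger_gap: 0.0128
```

Request:
jog_arm(targets=[{"travel":[0,0,-0.05],"roll":0},{"travel":[0,0,-0.1],"roll":0},{"travel":[0,0,-0.15],"roll":0},{"travel":[0,0,-0.15],"roll":0},{"travel":[0,0,-0.05],"roll":0}])

```text
time: 6.08
tool_pos: [0.5454, -0.1757, 0.2225]
orientation: [3.139, -0.004, 0.127]
wrist_force: [0.9, 0.2, -3.9]
finger_gap: 0.0126
```

Request:
jog_arm(targets=[{"travel":[0,0,0],"roll":0},{"travel":[0,0,0],"roll":0},{"travel":[0,0,0],"roll":0}])

```text
time: 6.45
tool_pos: [0.5435, -0.1748, 0.2178]
orientation: [-3.139, 0.003, 0.127]
wrist_force: [-1.2, -0.3, -5.2]
finger_gap: 0.0126
```

Run:
```python
from h import *
s=arm.read_state(); print(s)
p,d=look('top','top2'); cv2.imwrite('pics/t2z.png',cv2.resize(p[200:350,220:440,::-1],None,fx=3.6,fy=3.6))
p,d=look('side','side2'); cv2.imwrite('pics/s2z.png',cv2.resize(p[170:330,220:420,::-1],None,fx=3.7,fy=3.7))
```

```text
{'time': 6.45, 'qpos': array([-5.09795882e-01,  9.30688711e-02,  1.78763963e+00,  4.45671532e-05,
        1.26436882e+00, -6.36454864e-01]), 'dq': array([-7.85262277e-04, -3.95064988e-03, -8.23723051e-03, -1.85486483e-03,
        1.45348516e-05,  2.10664260e-03]), 'joint_torque': array([ 1.64804229e-02, -3.83781016e+01, -3.41532290e+01, -2.36330641e-03,
        1.26576587e-02, -7.05896423e-05]), 'tool_pos': array([ 0.543485  , -0.17484234,  0.2177686 ]), 'orientation': array([-3.13948741e+00,  2.77716992e-03,  1.26648388e-01]), 'wrist_force': array([-1.20564394, -0.25341054, -5.18585857]), 'torque': array([ 0.01087482, -0.0519819 , -0.06360389]), 'finger_gap': 0.012631372061858354}
```

View pics/t2z.png

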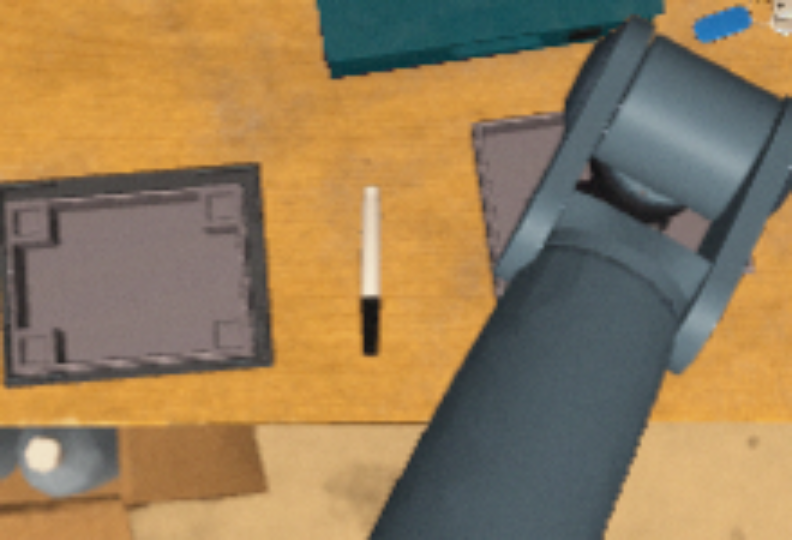

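View pics/s2z.png

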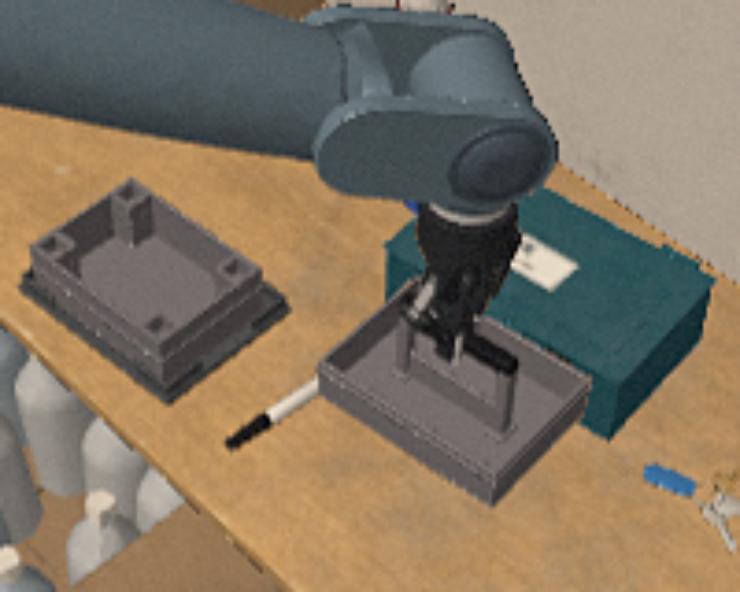

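```bash
cat > fit.py <<'E'
from h import *
from scipy.optimize import minimize
from scipy.ndimage import map_coordinates, gaussian_filter
def score(q,n,g,z,sq):
    x,y,a=q; c,s=np.cos(a),np.sin(a); S=0;N=0
    def seg(p0,p1,nrm,w):
        t=np.linspace(.06,.94,80)[:,None]; L=p0+(p1-p0)*t
        P=lambda L: np.c_[x+c*L[:,0]-s*L[:,1], y+s*L[:,0]+c*L[:,1], np.full(len(L),z)]
        a_=proj(n,P(L+nrm*.0015)); b_=proj(n,P(L-nrm*.0015))
        va=map_coordinates(g,[a_[:,1],a_[:,0]],order=3); vb=map_coordinates(g,[b_[:,1],b_[:,0]],order=3)
        # mean signed contrast then abs
        return w*abs(np.mean(va-vb))
    for cx,cy,hx,hy,w in [(0,0,.065,.09,1.)]+sq:
        k=np.array([[-1,-1],[1,-1],[1,1],[-1,1]])*[hx,hy]+[cx,cy]
        nr=np.array([[0,-1],[1,0],[0,1],[-1,0]])
        for i in range(4): S+=seg(k[i],k[(i+1)%4],nr[i],w)
    return -S
def fit(n,p,q0,z,sq=[]):
    g=gaussian_filter(cv2.cvtColor(p,cv2.COLOR_RGB2GRAY).astype(float),.6)
    best=None
    for dx in np.arange(-.006,.0061,.003):
        for dy in np.arange(-.006,.0061,.003):
            r=minimize(score,np.array(q0)+[dx,dy,0],args=(n,g,z,sq),method='Nelder-Mead',options=dict(initial_simplex=np.array(q0)+[dx,dy,0]+np.array([[0,0,0],[.002,0,0],[0,.002,0],[0,0,.02]]),xatol=1e-5,fatol=1e-3))
            if best is None or r.fun<best.fun: best=r
    return best
E
python3 - <<'E'
from fit import *
sq=[(sx*.049,sy*.074,.01,.01,.5) for sx in(-1,1) for sy in(-1,1)]
for n in ['top','side']:
    p=np.load(n+'0.npz')['p']
    o=np.array([0,0,0]) if n=='top' else np.array([-.005,-.001,0])
    r=fit(n,p,np.array([.544,-.1755,.126])+o,.056); print(n,'upper',np.round(r.x,4),r.fun)
    for s in ([],sq):
        r=fit(n,p,np.array([.4993,.1816,.07])+o,.072,s); print(n,'lower',np.round(r.x,4),r.fun)
    for nm,q,z,hx,hy in [('u',0,0,0,0)]: pass
E
```

```text
Traceback (most recent call last):
  File "fit.py", line 23, in fit
    r=minimize(score,np.array(q0)+[dx,dy,0],args=(n,g,z,sq),method='Nelder-Mead',options=dict(initial_simplex=np.array(q0)+[dx,dy,0]+np.array([[0,0,0],[.002,0,0],[0,.002,0],[0,0,.02]]),xatol=1e-5,fatol=1e-3))
  File "fit.py", line 16, in score
    for i in range(4): S+=seg(k[i],k[(i+1)%4],nr[i],w)
                          ~~~^^^^^^^^^^^^^^^^^^^^^^^^^
  File "fit.py", line 9, in seg
    a_=proj(n,P(L+nrm*.0015)); b_=proj(n,P(L-nrm*.0015))
                                  ~~~~^^^^^^^^^^^^^^^^^^
  File "h.py", line 15, in proj
    m=arm.camera_model(n); f=240/np.tan(np.radians(m['fovy'])/2)
ValueError: time passes only in moves, steps and waits
```

```bash
sed -i 's/arm.camera_model(n); f=/CM(n); f=/' h.py
cat >> h.py <<'E'
import functools
CM=functools.lru_cache(arm.camera_model)
E
python3 - <<'E'
from fit import *
print(arm.read_state()['time'])
sq=[(sx*.049,sy*.074,.01,.01,.5) for sx in(-1,1) for sy in(-1,1)]
for n in ['top','side']:
    p=np.load(n+'0.npz')['p']
    o=np.array([0,0,0]) if n=='top' else np.array([-.005,-.001,0])
    r=fit(n,p,np.array([.544,-.1755,.126])+o,.056); print(n,'upper',np.round(r.x,4),r.fun)
    for s in ([],sq):
        r=fit(n,p,np.array([.4993,.1816,.07])+o,.072,s); print(n,'lower',np.round(r.x,4),r.fun)
E
```

```text
Still running in the background as job /tmp/bash_jobs.1000/2e9ee4235bfb (pid 770). You'll get a notice when it ends.
```

```bash
cat /tmp/bash_jobs.1000/2e9ee4235bfb/stdout; nproc
```

```text
4
```

Edit , replacing
```

```
with
```

```

```bash
cat /tmp/bash_jobs.1000/2e9ee4235bfb/stdout; kill -- -$(cat /tmp/bash_jobs.1000/2e9ee4235bfb/pid); sed -i 's/order=3/order=1/g; s/xatol=1e-5/maxiter=150,xatol=3e-5/; s/0061,.003/0061,.006/g' fit.py
timeout 400 python3 -u - <<'E'
from fit import *
import time
sq=[(sx*.049,sy*.074,.01,.01,.5) for sx in(-1,1) for sy in(-1,1)]
for n in ['top','side']:
    p=np.load(n+'0.npz')['p']
    t=time.time()
    o=np.array([0,0,0]) if n=='top' else np.array([-.005,-.001,0])
    r=fit(n,p,np.array([.544,-.1755,.126])+o,.056); print(n,'upper',np.round(r.x,4),r.fun,time.time()-t)
    for s in ([],sq):
        r=fit(n,p,np.array([.4993,.1816,.07])+o,.072,s); print(n,'lower',np.round(r.x,4),r.fun)
E
```

```text
top upper [ 0.5404 -0.172   0.1244] -99.14710752151676 2.1445136070251465
top lower [0.4973 0.1892 0.078 ] -80.6135584276999
top lower [0.4945 0.1764 0.0731] -150.13166362778915
side upper [ 0.5378 -0.1782  0.1292] -61.30467904454771 2.6667416095733643
side lower [0.4919 0.1799 0.0754] -63.19389829207904
side lower [0.4925 0.182  0.0745] -140.97121124442884
```

```bash
python3 - <<'E'
from h import *
def draw(n,tag,items,box,k,out):
    p=np.load(tag+'.npz')['p'][:,:,::-1]; u0,u1,v0,v1=box
    im=cv2.resize(p[v0:v1,u0:u1],None,fx=k,fy=k,interpolation=cv2.INTER_CUBIC)
    for (x,y,a,z,rects,col) in items:
        c,s=np.cos(a),np.sin(a)
        for cx,cy,hx,hy in rects:
            L=np.array([[-hx,-hy],[hx,-hy],[hx,hy],[-hx,hy]])+[cx,cy]
            P=np.c_[x+c*L[:,0]-s*L[:,1],y+s*L[:,0]+c*L[:,1],np.full(4,z)]
            uv=(proj(n,P)+.5-[u0,v0])*k-.5
            cv2.polylines(im,[np.round(uv*16).astype(np.int32)],True,col,1,cv2.LINE_AA,4)
    cv2.imwrite(out,im)
low=[(0,0,.065,.09)]+[(sx*.049,sy*.074,.01,.01) for sx in(-1,1) for sy in(-1,1)]
draw('top','top0',[(.4993,.1816,.0745,.072,low,(0,255,0))],(212,302,238,313),8,'pics/ovt.png')
draw('top','top0',[(.544,-.1755,.126,.056,[(0,0,.065,.09)],(0,255,0)),(.544,-.1755,.126,.105,[(0,0,.007,.056)],(0,0,255))],(340,430,225,300),8,'pics/ovtu.png')
draw('side','side0',[(.4925,.182,.0745,.072,low,(0,255,0)),],(215,305,210,285),8,'pics/ovs.png')
draw('side','side0',[(.5378,-.1782,.126,.056,[(0,0,.065,.09)],(0,255,0)),(.5378,-.1782,.126,.105,[(0,0,.007,.056)],(0,0,255))],(295,385,260,335),8,'pics/ovsu.png')
E
python3 -c "
import cv2,numpy as np
a=[cv2.imread('pics/%s.png'%n) for n in ['ovt','ovtu','ovs','ovsu']]
for i in (0,2): cv2.imwrite('pics/cmb%d.png'%i, cv2.resize(np.hstack(a[i:i+2]),(800,334),interpolation=cv2.INTER_AREA))"
```

```text
(no output)
```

View pics/ovt.png

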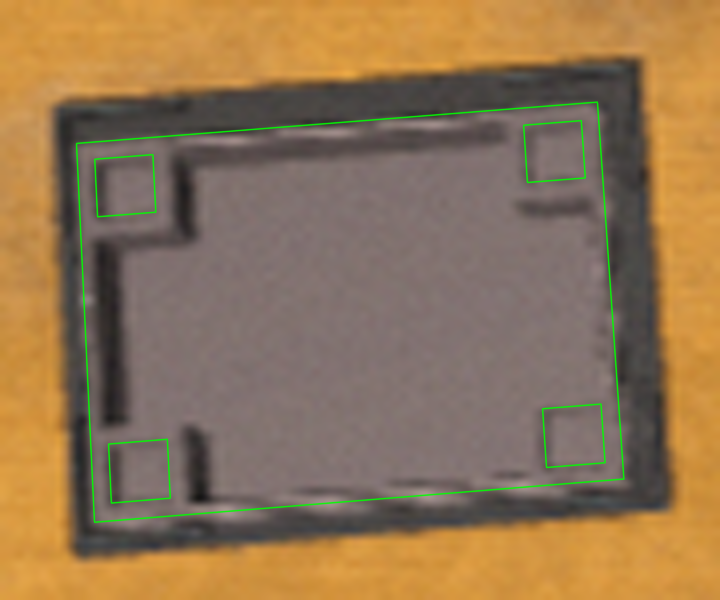

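View pics/ovtu.png

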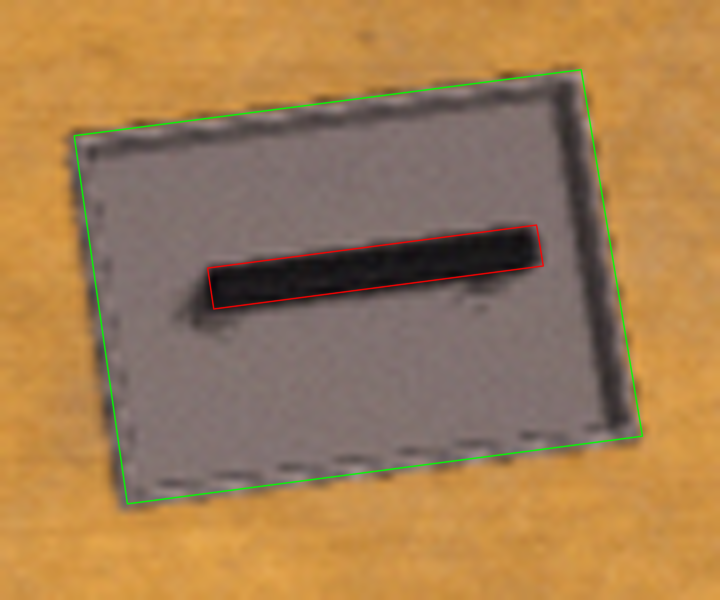

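View pics/cmb2.png

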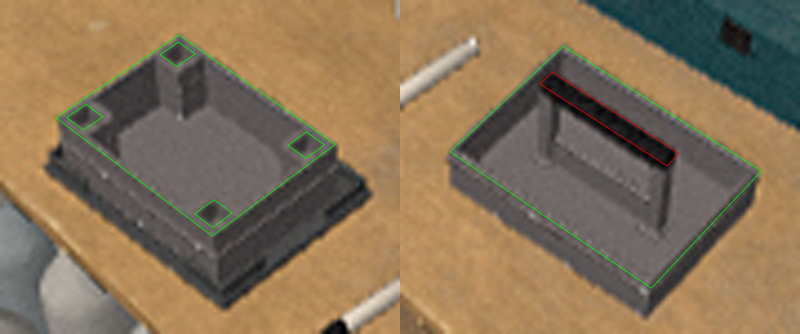

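Request:
jog_arm(targets=[{"travel":[0,0,0],"roll":0.0083},{"travel":[-0.008,-0.08,0],"roll":0},{"travel":[-0.008,-0.16,0],"roll":0},{"travel":[-0.008,-0.16,0],"roll":0},{"travel":[-0.008,-0.16,0],"roll":0}])

```text
time: 7.18
tool_pos: [0.5252, -0.0342, 0.2195]
orientation: [-3.141, 0.0, 0.075]
wrist_force: [0.9, -0.3, -5.0]
finger_gap: 0.0126
```

Request:
jog_arm(targets=[{"travel":[-0.008,-0.16,0],"roll":0},{"travel":[-0.008,-0.16,0],"roll":0},{"travel":[-0.008,-0.16,0],"roll":0},{"travel":[-0.008,-0.16,0],"roll":0},{"travel":[-0.008,-0.16,0],"roll":0}])

```text
time: 7.8
tool_pos: [0.5, 0.1644, 0.2196]
orientation: [-3.141, 0.0, 0.076]
wrist_force: [0.7, -0.7, -4.8]
finger_gap: 0.0128
```

Request:
jog_arm(targets=[{"travel":[0,-0.14,0],"roll":0},{"travel":[0,-0.0945,0],"roll":0},{"travel":[0,0,0],"roll":0},{"travel":[0,0,0],"roll":0},{"travel":[0,0,0],"roll":0}])

```text
time: 8.43
tool_pos: [0.4966, 0.2203, 0.2197]
orientation: [3.141, 0.0, 0.074]
wrist_force: [0.7, 0.1, -4.9]
finger_gap: 0.0127
```

Run:
```python
from h import *
s=arm.read_state(); print({k:np.round(s[k],4) for k in ['time','tool_pos','orientation','wrist_force','torque']})
p,d=look('top','top3'); cv2.imwrite('pics/t3z.png',cv2.resize(p[230:320,200:310,::-1],None,fx=6,fy=6))
p,d=look('side','side3'); cv2.imwrite('pics/s3z.png',cv2.resize(p[170:290,190:330,::-1],None,fx=5,fy=5))
```

```text
{'time': np.float64(8.425), 'tool_pos': array([0.4966, 0.2203, 0.2197]), 'orientation': array([3.1414e+00, 2.0000e-04, 7.3800e-02]), 'wrist_force': array([ 0.6552,  0.0708, -4.9061]), 'torque': array([ 0.0204, -0.0306,  0.002 ])}
```

View pics/s3z.png

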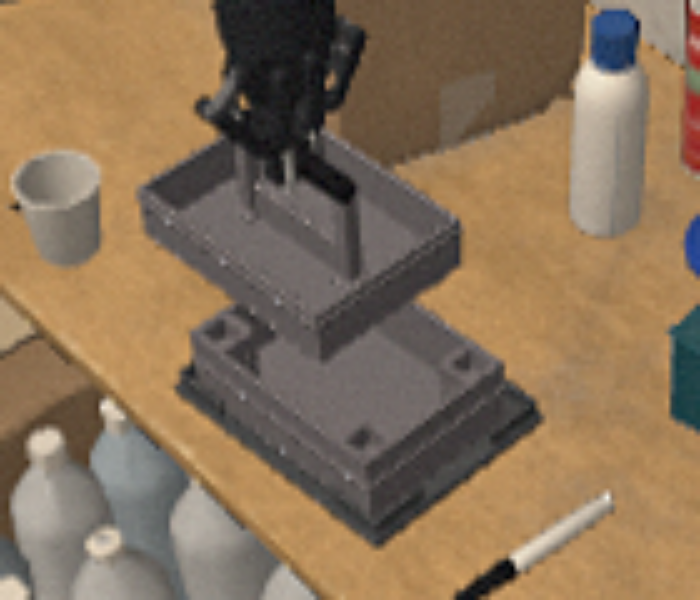

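View pics/t3z.png

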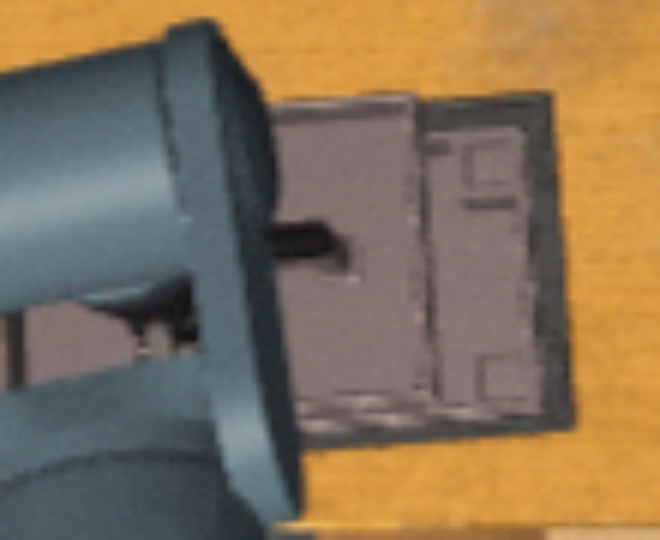

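Request:
jog_arm(targets=[{"travel":[-0.001,0.08,0],"roll":0},{"travel":[-0.001,0.0755,0],"roll":0},{"travel":[0,0,0.06],"roll":0},{"travel":[0,0,0.06],"roll":0},{"travel":[0,0,0.04],"roll":0}])

```text
time: 9.15
tool_pos: [0.4982, 0.1822, 0.1778]
orientation: [-3.142, 0.003, 0.075]
wrist_force: [0.8, 0.7, -4.4]
finger_gap: 0.0128
```

Request:
jog_arm(targets=[{"travel":[0,0,0],"roll":0},{"travel":[0,0,0],"roll":0},{"travel":[0,0,0.008],"roll":0},{"travel":[0,0,0],"roll":0},{"travel":[0,0,0],"roll":0}])

```text
time: 9.78
tool_pos: [0.4992, 0.1821, 0.178]
orientation: [-3.142, -0.0, 0.075]
wrist_force: [-0.6, -0.2, -5.3]
finger_gap: 0.0125
```

Run:
```python
from h import *
s=arm.read_state(); print({k:np.round(s[k],4) for k in ['time','tool_pos','orientation','wrist_force','torque']})
p,d=look('top','top4'); cv2.imwrite('pics/t4z.png',cv2.resize(p[230:320,200:310,::-1],None,fx=6,fy=6))
p,d=look('side','side4'); cv2.imwrite('pics/s4z.png',cv2.resize(p[170:290,190:330,::-1],None,fx=5,fy=5))
```

```text
{'time': np.float64(9.775), 'tool_pos': array([0.4992, 0.1821, 0.178 ]), 'orientation': array([-3.1415e+00, -4.0000e-04,  7.4500e-02]), 'wrist_force': array([-0.5844, -0.2193, -5.339 ]), 'torque': array([-0.0107, -0.0237, -0.0311])}
```

View pics/s4z.png

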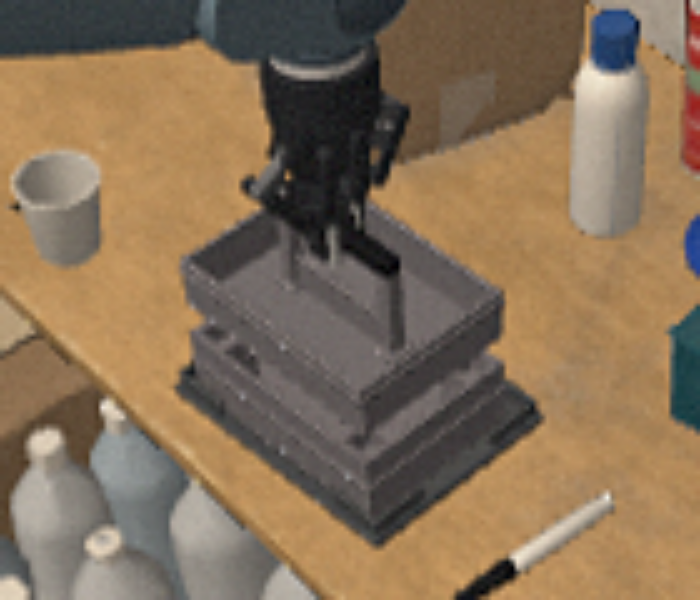

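View pics/t4z.png

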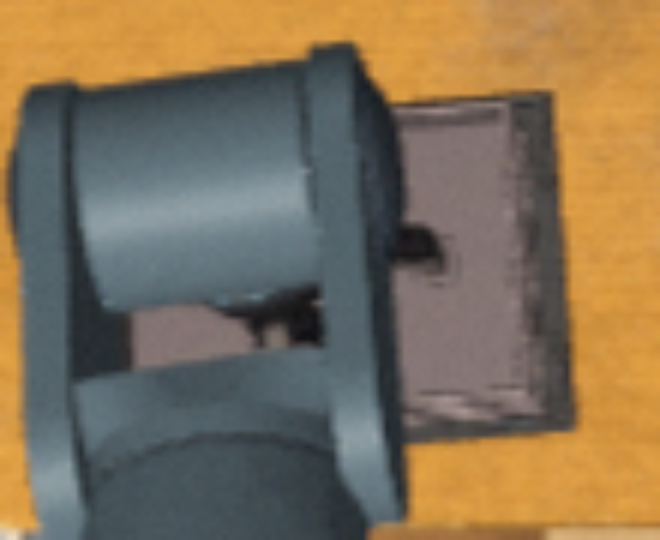

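```bash
cat > rel.py <<'E'
from h import *
def rel(tag,tcp,yaw,C,upper=True):
    x,y,zt=tcp; c,s=np.cos(yaw),np.sin(yaw)
    dx,dy=C[...,0]-x,C[...,1]-y
    X,Y,Z=c*dx+s*dy,-s*dx+c*dy,C[...,2]
    ur=zt+.002-.041; out={}
    for nm,r in ([('up',ur)] if upper else [])+[('low',.0705)]:
        zb=(Z>r-.034)&(Z<r-.006)
        m=zb&(abs(Y)<.07)&(X<-.045)&(X>-.085); n=zb&(abs(X)<.05)&(Y<-.07)&(Y>-.11)
        f=lambda v,o:(len(v),np.round(np.percentile(v,[20,50,80])*1000,1))
        out[nm]=(f(X[m],0),f(Y[n],0)); print(tag,nm,'-x face',f(X[m],0),'-y face',f(Y[n],0))
        for lab,mm,A,B in (('x',m,X,Y),('y',n,Y,X)):
            if mm.sum()>30:
                k=abs(A[mm]-np.median(A[mm]))<.004; pf=np.polyfit(B[mm][k],A[mm][k],1); print('   slope deg',np.round(np.degrees(np.arctan(pf[0])),2))
E
python3 - <<'E'
from rel import *
C=cloud('side',np.load('side4.npz')['d']); rel('now',(.4992,.1821,.178),.0745,C)
C0=cloud('side',np.load('side0.npz')['d']); rel('start',(.4992,.1821,.178),.0745,C0,False)
C=cloud('side',np.load('side3.npz')['d']); rel('s3',(.4966,.2203,.2197),.0738,C,True)
C=cloud('top',np.load('top4.npz')['d']); rel('top',(.4992,.1821,.178),.0745,C)
E
```

```text
now up -x face (138, array([-70.8, -69.3, -67.8])) -y face (124, array([-91.4, -89.7, -88.3]))
   slope deg -0.05
   slope deg -0.05
now low -x face (166, array([-72.8, -71.2, -69. ])) -y face (133, array([-92. , -90.1, -88.4]))
   slope deg 0.01
   slope deg 0.26
start low -x face (163, array([-72.9, -71.1, -68.7])) -y face (126, array([-92.3, -90.5, -88.5]))
   slope deg 0.24
   slope deg -0.15
s3 up -x face (151, array([-70.7, -69.1, -67.9])) -y face (137, array([-91.8, -89.6, -88. ]))
   slope deg -0.36
   slope deg 0.33
s3 low -x face (141, array([-72.8, -71.3, -68.2])) -y face (28, array([-105.8, -102.6, -101.1]))
   slope deg 0.34
top up -x face (20, array([-64. , -54.2, -48.7])) -y face (39, array([-91.5, -82.6, -76.9]))
   slope deg 1.18
top low -x face (14, array([-66.4, -65.9, -65.4])) -y face (34, array([-92.8, -92.1, -91.5]))
   slope deg -0.1
```

Request:
jog_arm(targets=[{"travel":[-0.005,0.0016,0],"roll":0},{"travel":[0,0,0.01],"roll":0},{"travel":[0,0,0.01],"roll":0},{"travel":[0,0,0.008],"roll":0},{"travel":[0,0,0],"roll":0}])

```text
time: 10.5
tool_pos: [0.4977, 0.1815, 0.1704]
orientation: [3.142, 0.001, 0.075]
wrist_force: [-0.1, 0.0, -5.4]
finger_gap: 0.0127
```

Request:
jog_arm(targets=[{"travel":[0,0,0.004],"roll":0},{"travel":[0,0,0.004],"roll":0},{"travel":[0,0,0],"roll":0}])

```text
time: 10.88
tool_pos: [0.4978, 0.1816, 0.1687]
orientation: [3.142, 0.0, 0.075]
wrist_force: [-0.5, -0.3, -4.5]
finger_gap: 0.013
```

Request:
jog_arm(targets=[{"travel":[0,0,0.004],"roll":0},{"travel":[0,0,0.004],"roll":0},{"travel":[0,0,0],"roll":0}])

```text
time: 11.25
tool_pos: [0.4978, 0.1816, 0.1667]
orientation: [3.142, 0.0, 0.075]
wrist_force: [0.7, -0.7, -4.7]
finger_gap: 0.0125
```

Request:
jog_arm(targets=[{"travel":[0,0,0.004],"roll":0},{"travel":[0,0,0],"roll":0}])

```text
time: 11.5
tool_pos: [0.4978, 0.1815, 0.1657]
orientation: [-3.142, 0.0, 0.075]
wrist_force: [0.1, -0.0, -5.7]
finger_gap: 0.0127
```

Request:
jog_arm(targets=[{"travel":[0,0,0.004],"roll":0},{"travel":[0,0,0],"roll":0}])

```text
time: 11.75
tool_pos: [0.4978, 0.1815, 0.1647]
orientation: [3.142, 0.0, 0.074]
wrist_force: [0.6, -0.9, -4.3]
finger_gap: 0.0125
```

Request:
jog_arm(targets=[{"travel":[0,0,0.004],"roll":0},{"travel":[0,0,0.004],"roll":0},{"travel":[0,0,0],"roll":0}])

```text
time: 12.12
tool_pos: [0.4978, 0.1815, 0.1626]
orientation: [3.142, 0.0, 0.074]
wrist_force: [0.2, -0.5, -4.9]
finger_gap: 0.0124
```

Request:
jog_arm(targets=[{"travel":[0,0,0.004],"roll":0},{"travel":[0,0,0.004],"roll":0},{"travel":[0,0,0],"roll":0}])

```text
time: 12.5
tool_pos: [0.4978, 0.1815, 0.1607]
orientation: [3.142, 0.0, 0.075]
wrist_force: [0.4, -0.5, -4.0]
finger_gap: 0.0126
```

The lugs are about 6 mm below rim level and no contact force shows, so they are in the sockets. I keep lowering gently.

Request:
jog_arm(targets=[{"travel":[0,0,0.004],"roll":0},{"travel":[0,0,0.004],"roll":0},{"travel":[0,0,0],"roll":0}])

```text
time: 12.88
tool_pos: [0.4978, 0.1816, 0.1587]
orientation: [3.142, 0.0, 0.074]
wrist_force: [0.4, -0.4, -4.9]
finger_gap: 0.0129
```

Request:
jog_arm(targets=[{"travel":[0,0,0.004],"roll":0},{"travel":[0,0,0.004],"roll":0},{"travel":[0,0,0],"roll":0}])

```text
time: 13.25
tool_pos: [0.4978, 0.1815, 0.1566]
orientation: [3.142, 0.0, 0.074]
wrist_force: [-0.1, 0.1, -4.6]
finger_gap: 0.0128
```

Request:
jog_arm(targets=[{"travel":[0,0,0.004],"roll":0},{"travel":[0,0,0],"roll":0}])

```text
time: 13.5
tool_pos: [0.4978, 0.1815, 0.1557]
orientation: [3.142, 0.0, 0.074]
wrist_force: [-0.5, 0.6, -4.8]
finger_gap: 0.0125
```

Request:
jog_arm(targets=[{"travel":[0,0,0.002],"roll":0},{"travel":[0,0,0],"roll":0},{"travel":[0,0,0],"roll":0}])

```text
time: 13.88
tool_pos: [0.4979, 0.1816, 0.1553]
orientation: [-3.142, -0.0, 0.075]
wrist_force: [0.1, -0.4, -4.3]
finger_gap: 0.0128
```

Request:
jog_arm(targets=[{"travel":[0,0,0.002],"roll":0},{"travel":[0,0,0],"roll":0},{"travel":[0,0,0],"roll":0}])

```text
time: 14.25
tool_pos: [0.4979, 0.1816, 0.1549]
orientation: [3.142, -0.0, 0.075]
wrist_force: [-1.8, -1.0, -3.6]
finger_gap: 0.0127
```

Run:
```python
from h import *
s=arm.read_state(); print({k:np.round(s[k],4) for k in ['time','tool_pos','orientation','wrist_force','torque']})
p,d=look('side','side5'); cv2.imwrite('pics/s5z.png',cv2.resize(p[190:280,210:320,::-1],None,fx=6.6,fy=6.6,interpolation=cv2.INTER_CUBIC))
```

```text
{'time': np.float64(14.25), 'tool_pos': array([0.4979, 0.1816, 0.1549]), 'orientation': array([ 3.1416, -0.    ,  0.0745]), 'wrist_force': array([-1.814 , -0.9861, -3.5699]), 'torque': array([-0.028 ,  0.1051, -0.0063])}
```

View pics/s5z.png

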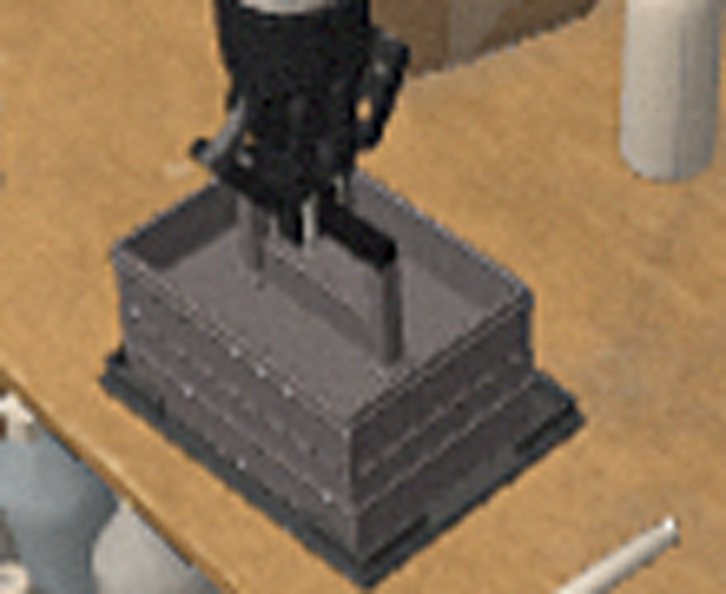

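The picture shows the upper tray flush on the lower one, with no gap along the seam from about (125,320) to (350,490). First contact shows in the force, so I press down slightly and then release.

Request:
jog_arm(targets=[{"travel":[0,0,0.002],"roll":0},{"travel":[0,0,0],"roll":0},{"travel":[0,0,0],"roll":0}])

```text
time: 14.68
tool_pos: [0.4979, 0.1816, 0.1547]
orientation: [3.142, 0.0, 0.075]
wrist_force: [-3.8, -0.9, 2.8]
finger_gap: 0.0126
```

Request:
jog_arm(targets=[{"travel":[0,0,0.002],"roll":0},{"travel":[0,0,0],"roll":0},{"travel":[0,0,0],"roll":0}])

```text
time: 15.05
tool_pos: [0.4978, 0.1816, 0.1546]
orientation: [3.141, 0.0, 0.075]
wrist_force: [-6.7, -1.0, 5.7]
finger_gap: 0.0128
```

Request:
jog_arm(targets=[{"travel":[0,0,0],"roll":0},{"travel":[0,0,0],"roll":0},{"travel":[0,0,0],"roll":0},{"travel":[0,0,0],"roll":0}], jaw=0.2)

```text
time: 15.55
tool_pos: [0.498, 0.1816, 0.1538]
orientation: [-3.142, -0.0, 0.074]
wrist_force: [-0.4, -0.8, 0.3]
finger_gap: 0.0512
```

Request:
jog_arm(targets=[{"travel":[0,0,-0.04],"roll":0},{"travel":[0,0,-0.08],"roll":0},{"travel":[0,0,-0.12],"roll":0},{"travel":[0,0,-0.16],"roll":0},{"travel":[0,0,-0.1],"roll":0}])

```text
time: 16.18
tool_pos: [0.4986, 0.1817, 0.282]
orientation: [-3.141, -0.004, 0.075]
wrist_force: [-0.4, -0.3, -0.4]
finger_gap: 0.051
```

Request:
jog_arm(targets=[{"travel":[0,0.2,0],"roll":0},{"travel":[0,0.2,0],"roll":0},{"travel":[0,0.2,0],"roll":0},{"travel":[0,0.2,0],"roll":0},{"travel":[0,0.2,0],"roll":0}])

```text
time: 16.8
tool_pos: [0.5166, -0.0694, 0.2798]
orientation: [3.141, -0.001, 0.074]
wrist_force: [0.3, -0.0, -0.4]
finger_gap: 0.051
```

Run:
```python
from rel import *
s=arm.read_state(); print({k:np.round(s[k],4) for k in ['time','tool_pos','orientation','wrist_force','finger_gap']})
p,d=look('top','top6'); cv2.imwrite('pics/t6.png',p[:,:,::-1])
C=cloud('top',d)
def rect(P): 
    r=cv2.minAreaRect(P[:,:2].astype(np.float32)*1000); return np.round(r[0],1),np.round(r[1],1),round(r[2],2)
def reg(x0,x1,y0,y1,z0,z1): return (d>0)&(C[...,0]>x0)&(C[...,0]<x1)&(C[...,1]>y0)&(C[...,1]<y1)&(C[...,2]>z0)&(C[...,2]<z1)
m=reg(.4,.6,.08,.29,.15,.18); print('bar',m.sum(),rect(C[m]),np.median(C[m][:,2]))
m=reg(.4,.6,.07,.3,.108,.125); print('rim',m.sum(),rect(C[m]),np.median(C[m][:,2]))
A=np.c_[C[m][:,:2],np.ones(m.sum())]; print('tilt',np.linalg.lstsq(A,C[m][:,2],rcond=None)[0])
m=reg(.44,.56,.1,.26,.065,.1); q=C[m]; A=np.c_[q[:,:2],np.ones(len(q))]; print('floor',np.median(q[:,2]),np.linalg.lstsq(A,q[:,2],rcond=None)[0])
p,d=look('side','side6'); cv2.imwrite('pics/s6z.png',cv2.resize(p[190:280,210:320,::-1],None,fx=6.6,fy=6.6,interpolation=cv2.INTER_CUBIC))
```

```text
{'time': np.float64(16.8), 'tool_pos': array([ 0.5166, -0.0694,  0.2798]), 'orientation': array([ 3.141e+00, -1.400e-03,  7.450e-02]), 'wrist_force': array([ 0.2869, -0.0205, -0.3742]), 'finger_gap': np.float64(0.051)}
bar 260 (array([499.1, 181.5]), array([ 14.5, 113.4]), 4.47) 0.1645484954755767
rim 462 (array([499.4, 181.9]), array([132.9, 184.5]), 3.98) 0.1151068181708722
tilt [-0.00061134  0.00017132  0.11511563]
floor 0.07766730328424387 [0.00803249 0.00369207 0.07315092]
```

View pics/s6z.png

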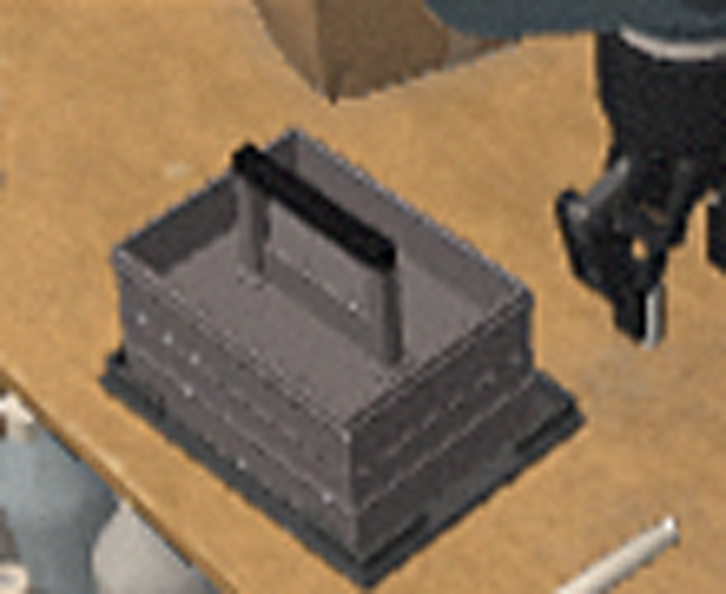

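View pics/t6.png

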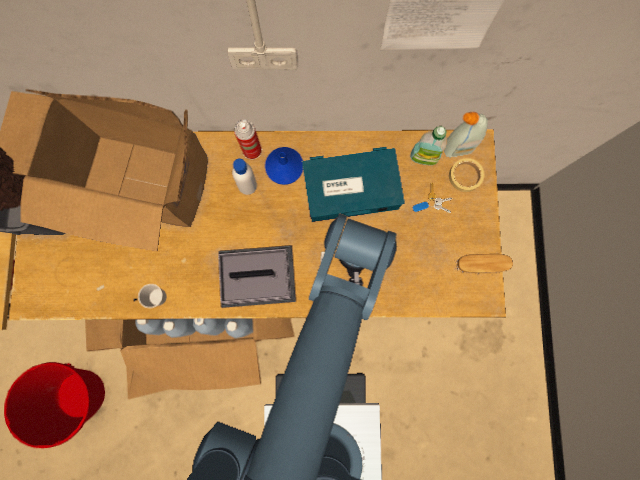

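```bash
python3 -c "
from station import arm
s=arm.read_state(); print(s['time'],s['wrist_force'],abs(s['dq']).max()); print(arm.sign_off())"
```

```text
16.9 [-0.31397789  1.05379404  0.68095541] 0.06872163860072066
the job is handed in; nothing more can be done
None
```

The loose tray is stacked fully home on the lower tray and released, and I handed the job in at 16.9 s. No verdict was reported.

**What I did:** I gripped the black bar, lifted the tray and squared it to the lower tray's measured yaw, about 4.3°. I lowered it 0.5 to 2 mm at a time on the last stretch, watching the wrist force. The lugs passed rim level without touching. The floor met the rim at a TCP height of about 155 mm, with about 10 N of added load on the wrist. Then I opened the gripper and moved the arm clear.

**Last checks from the pictures:**

| Check | Measured | Wanted |
|---|---|---|
| Handle height above base origin | about 156.5 mm | 157 ± 4 mm |
| Rim tilt | below 0.001 rad | below 0.04 rad |
| Bar yaw against the lower rim | 4.5° vs 4.2° | within 0.06 rad (3.4°) |
| Offset from base centre | about 8 mm in x, 4 mm in y (from the corner stops) | within 14 mm |

- **Bystanders:** the ones in view looked unmoved. The arm hid the marker's place in the last top picture; the last side picture shows part of it.
- **Camera disagreement:** the side camera read about 7 mm lower in x than the top camera. I placed by the top camera plus a same-camera comparison of the two trays' faces.
- **Discarded fit:** an image-edge fit gave inconsistent results, so I did not use its positions.
- **Overshoot:** while carrying the tray over the base I went 40 mm too far because of a miscount. It was high above everything and touched nothing, and I corrected it before lowering.

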